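Clamp a lamp bar square in the assembly jig

TASK

On the jig, push the sprung yellow hold-down arm all the way back so that it stays open, then bring the lamp bar under it, lying flat and snug along its whole length against the dark rail and roughly centred below the arm. Then swing the arm forward again so that its rubber foot snaps down and bears on the bar, and let go. Do not disturb the reel, the meter or the carton beside the jig.

Things in the scene. Friction and masses are not known exactly. Their poses are not given: they have to be found in the camera images.
- jig: Fixed aluminium jig plate, 310 x 260 x 12 mm, lying turned on the bench. Origin on the bench surface; its +x points towards the rail, y runs along the rail, z up. Plate: x -160 to +150, y -130 to +130 mm, top at z = 12 mm.
- rail (a point): Middle of the top edge of the dark steel rail's bearing face (face looks to jig -x): jig x = 30, y = 0, z = 28 mm. The rail is 220 mm long along y, 16 mm thick, 16 mm above the plate.
- clamp_hinge (a point): Hinge axis (along jig y) of the hold-down arm: jig x = 70, y = 0, z = 48 mm, between two fixed blue cheeks (jig x 53 to 87, |y| 19 to 29, up to z = 62 mm). Its spring strut lies behind it, to a lug at jig x = 130 mm, below z = 60 mm.
- clamp (a joint): Angle (rad) of the yellow hold-down arm: 0 = down on nothing (foot 3 mm above plate, the bar cannot pass), 1.25 = fully back. Over-centre spring: below 0.65 it is sprung down, above it is sprung back and stays. Damped, it ends its swing by itself within about 1 s. Growing angle lifts the blade and leans the red grip to jig +x. About 7 N at the grip starts it. On the bar it reads 0.16, bearing 6 N.
- clamp_grip (a point): Centre of the red cross grip of the arm: a bar 80 mm long along jig y, 18 mm in diameter, on a 10 x 16 mm steel post, 90 mm from the hinge axis, straight above it at 0. Grip, post and blade are one rigid piece.
- clamp_foot (a point): Underside of the arm's black rubber foot (roller shape, 30 mm wide along y, 16 mm diameter), 65 mm along the blade from the hinge axis and 33 mm below the blade's mid-plane. The yellow blade, 75 x 30 x 8 mm, runs level from the hinge axis to jig -x when the arm is at 0.
- bar: Loose lamp bar: aluminium with a white top and yellow light chips, 180 mm long (own y), 44 mm wide (own x), 14 mm high, 140 to 280 g. Origin at the centre of its underside. It starts flat on the jig plate, askew, on the side of the arm away from the rail, its own +x roughly towards the rail.
- reel: Bystander: grey wire reel, 62 mm in diameter, 50 mm high, standing on the bench beside the jig; origin under its centre.
- meter: Bystander: orange and black test meter, 120 x 64 x 30 mm, lying on the bench beside the jig; origin under its centre.
- carton: Bystander: small brown carton, 84 x 60 x 45 mm, on the bench beside the jig; origin under its centre.
There are look-alikes about, which are no part of the job. What is meant by the bar is not red, and is the smaller of those in its own colour.

How it is judged:
By the outcome, as a careful person would: the job done as asked, in the order asked, and still so for the second after the job is handed in, with the robot touching nothing.
It also fails if it takes over 72 s, if anything falls off the work surface, if the arm or the gripper's body presses on something with over 40 N, if the wrist force passes 120 N, or if a joint passes its speed limit or range.

ROBOT

A 6-joint arm with a two-finger parallel gripper is mounted at the origin on the work surface. World frame = base frame: x ahead of the robot, y to its left, z up, the work surface at z = 0. Lengths are in m, angles in rad, forces in N, time in s.
With the tool pointing down it reaches from about 0.325 to 0.775 m from the base axis. Payload 9.3 kg.
Tool frame: the origin (TCP) lies on the centre line of the jaws, within the pads' length; the fingertips stand 25 mm ahead of it and the grasp point (between the pads) lies 6 mm ahead of it; z points along the fingers, y is the line along which they close (so a half turn about z gives the same grasp; the last joint's range is limited). The gripper opens to 85 mm and grips with 20 to 120 N. Pads are 22 mm wide; open, the fingers measure 114 mm over their backs; the gripper's body (76 mm by 85 mm) begins 54 mm behind the grasp point. The pads swing forward as they close: fully open they stand 13 mm farther back than shut.
Start: joints at [-1.37, 0.259, 0.021, 1.334, 0, 1.418], TCP at [0.191, -0.516, 0.256] pointing down, gripper open.
Joint ranges: [-3.04, 3.04], [-0.91, 1.82], [-1.04, 1.36], [-1.92, 1.95], [-1.52, 1.45], [-3.14, 3.14]. Speed limits (rad/s): [2.22, 2.22, 2.79, 3.14, 3.14, 3.14].

INTERFACE

Orientations are given as a 3x3 rotation matrix whose columns are the frame's x, y, z axes.
In Python, from station import state, capture, job, models gives the robot as it stands.
- The arm moves only by the tool step_arm, never from a script. Its argument "moves" is a list of rows, each a list of 7 numbers: the finger opening in cm, from 0 to 8.54, then the shift along the tool's x, y, z in cm, then the turn, a rotation vector about the tool's x, y, z in rad. A call has 1 to 5 rows; each row shifts and turns the commanded pose from where the row before left it, along the tool's axes as they then stand; what a row does not reach is not made up. A row lasts 1/12 s, in which the tool goes at most 41.7 mm and 7.16 degrees, less where a joint would pass 70% of its speed; a pose out of reach is approached as far as the arm can. A call is refused whole if a number of a shift passes 4.17 or a number of a turn 0.125, either way. A call with a gripper value outside its range is refused whole. The fingers move at their own pace and stop on an object; the grip force is fixed at half the most. Time passes only in rows, so rows that do not move let the fingers close. It gives the time, the measured TCP pose, the force, the opening and the grip force at its end, in the units of the state.
- state(): the state, without advancing time (a new reading comes with each control period).
- capture(name): name is "scene" or "top"; returns a dict with "pixels" (420x560x3 uint8, red, green, blue), "fx", "fy", "cx", "cy" (pixels), "rvec" (rotation vector, rad) and "tvec" (3), from world to camera coordinates, as OpenCV has them. Camera axes: x right, y down, z forward; pixel columns grow to the right and rows downward; lengths in m; the calibration is good to about 2 mm. A picture is of the moment at which its call begins. There is no depth.
- job.hand_in(): hands the job in; it is judged then, once.
Trained networks look in the newest picture that a camera, given by its name, has taken for a name from the list of things; names that differ only in an ending like _2 or _b are one class to them, and where a whole thing is asked for, a point or a joint stands for the part that bears it (a point fixed in the world has none). Each returns a list of dicts, best first, with "p" (0 to 1); they miss things now and then, are a little off and sometimes report something else, mostly with a low value. They report only what shows in the picture. A call takes as long as a camera call. They do not tell look-alikes from the thing itself.
- models.recognise(name, camera): "bbox" ([centre column, centre row, width, height] as shares, 0 to 1, of the picture: columns of its width, rows of its height, round what is visible of it).
- models.outline_of(name, camera): "mask" (420x560 bool, what is visible of it) and "bbox" ([centre column, centre row, width, height] as shares, 0 to 1, of the picture: columns of its width, rows of its height, round what is visible of it).
The state is a dict: "time": time; "joint_pos": joint angles; "dq": joint speeds; "effort": joint torques, N m; "ee_pos": TCP position; "tcp_rot": TCP orientation; "ft_force": force on the tool from outside, world axes, zero at the start; "wrist_torque": the same for the moment, N m; "grip_width": finger opening in m; "grip_force": force on a finger pad.
Only numpy, scipy, OpenCV 4.12 (cv2) and the standard library are available. Lean on these libraries where they do the work, as an engineer would, in place of code of your own. Each camera call takes 0.05 s, during which the arm holds its last target. There are 200 camera calls.

## Working session

There is one attempt and no reset: what is moved stays moved. The work goes in short steps, Python scripts to look and compute and a tool call to move; the robot and the scene stay as the last step left them, time stands still between calls to the robot, and variables do not carry over. Pictures are saved under pics/ and viewed, at most 10 in all, crops included, and the job is handed in when it is done.

Besides the shell and the picture viewer there is one more tool, called after "Emit:" by a JSON object that holds its "op" and its "data", one argument or row to a line. step_arm: Moves the arm, as the interface text tells. Its arguments: {"type":"object","properties":{"moves":{"type":"array","items":{"type":"array","items":{"type":"number"}}}},"required":["moves"]}

```bash
mkdir -p pics; ls; cat > h.py <<'E'
import numpy as np,cv2
from station import state,capture,job,models
def cam(n):
    c=capture(n);K=np.array([[c['fx'],0,c['cx']],[0,c['fy'],c['cy']],[0,0,1.]])
    return c['pixels'],K,np.array(c['rvec'],float),np.array(c['tvec'],float)
def toworld(uv,z,K,r,t):
    R=cv2.Rodrigues(r)[0];o=-R.T@t
    uv=np.atleast_2d(uv).astype(float)
    d=(R.T@np.linalg.inv(K)@np.c_[uv,np.ones(len(uv))].T).T
    return o+d*((z-o[2])/d[:,2])[:,None]
def proj(P,K,r,t): return cv2.projectPoints(np.atleast_2d(P).astype(float),r,t,K,None)[0][:,0]
def save(p,n): cv2.imwrite('pics/'+n+'.png',p[:,:,::-1])
E
python3 - <<'E'
from h import *
for n in('scene','top'):
    p,K,r,t=cam(n);save(p,n+'0');R=cv2.Rodrigues(r)[0];print(n,K[0,0],(-R.T@t).round(3))
    for w in('jig','bar','clamp','clamp_grip','rail','reel','meter','carton'):
        for d in models.outline_of(w,n)[:4]:
            ys,xs=np.nonzero(d['mask']);q=cv2.minAreaRect(np.c_[xs,ys].astype(np.float32)) if len(xs) else 0
            print(w,round(d['p'],2),(np.array(d['bbox'])*[560,420,560,420]).round(),np.round(cv2.boxPoints(q)).tolist() if q else'')
E
```

```text
pics
scene 468.4827134723506 [ 1.247 -0.565  1.33 ]
jig 0.74 [262. 235. 106.  97.] [[209.0, 211.0], [282.0, 178.0], [316.0, 253.0], [243.0, 286.0]]
bar 0.82 [308. 158.  49.  19.] [[282.0, 154.0], [327.0, 144.0], [330.0, 155.0], [285.0, 166.0]]
bar 0.69 [255. 215.  54.  21.] [[229.0, 211.0], [281.0, 202.0], [283.0, 216.0], [231.0, 224.0]]
bar 0.63 [137. 270.  84.  29.] [[93.0, 263.0], [176.0, 253.0], [178.0, 273.0], [95.0, 283.0]]
clamp 0.79 [270. 233.  24.  32.] [[255.0, 223.0], [281.0, 219.0], [285.0, 245.0], [260.0, 250.0]]
clamp_grip 0.73 [268. 234.  25.  25.] [[255.0, 220.0], [280.0, 220.0], [280.0, 246.0], [255.0, 246.0]]
rail 0.8 [262. 237. 105.  97.] [[209.0, 211.0], [284.0, 179.0], [316.0, 253.0], [241.0, 285.0]]
reel 0.77 [194. 233.  26.  21.] [[181.0, 223.0], [198.0, 217.0], [206.0, 239.0], [188.0, 245.0]]
meter 0.94 [316. 214.  23.  28.] [[304.0, 200.0], [324.0, 194.0], [334.0, 227.0], [315.0, 233.0]]
carton 0.81 [210. 269.  24.  32.] [[195.0, 256.0], [214.0, 249.0], [225.0, 278.0], [206.0, 285.0]]
carton 0.29 [268. 231.  29.  27.] [[256.0, 220.0], [280.0, 220.0], [280.0, 
[... 247 characters left out ...]
330.0, 250.0]]
bar 0.78 [197. 275.  64.  43.] [[161.0, 269.0], [168.0, 253.0], [228.0, 276.0], [222.0, 292.0]]
bar 0.57 [458. 249.  88.  60.] [[410.0, 237.0], [421.0, 215.0], [506.0, 257.0], [495.0, 279.0]]
clamp 0.67 [321. 186.  32.  37.] [[304.0, 169.0], [335.0, 169.0], [335.0, 206.0], [304.0, 206.0]]
clamp_grip 0.92 [320. 186.  32.  36.] [[305.0, 170.0], [334.0, 170.0], [334.0, 205.0], [305.0, 205.0]]
rail 0.77 [313. 208. 107. 123.] [[258.0, 253.0], [277.0, 146.0], [368.0, 162.0], [349.0, 269.0]]
reel 0.85 [382. 249.  26.  25.] [[369.0, 239.0], [394.0, 239.0], [394.0, 261.0], [369.0, 261.0]]
carton 0.39 [321. 188.  30.  38.] [[305.0, 170.0], [335.0, 170.0], [335.0, 206.0], [305.0, 206.0]]
```

```bash
python3 - <<'E'
import cv2
a=cv2.imread('pics/top0.png');b=cv2.imread('pics/scene0.png')
cv2.imwrite('pics/a.png',a)
cv2.imwrite('pics/c1.png',cv2.resize(a[130:290,240:420],None,fx=4.0,fy=3.75,interpolation=2) if 0 else cv2.resize(a[130:280,230:430],None,fx=4,fy=4,interpolation=2))
cv2.imwrite('pics/c2.png',cv2.resize(b[160:310,160:360],None,fx=4,fy=4,interpolation=2))
E
```

```text
(no output)
```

View pics/a.png

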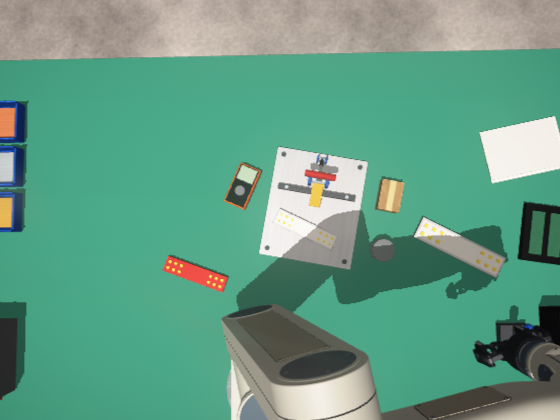

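View pics/c1.png

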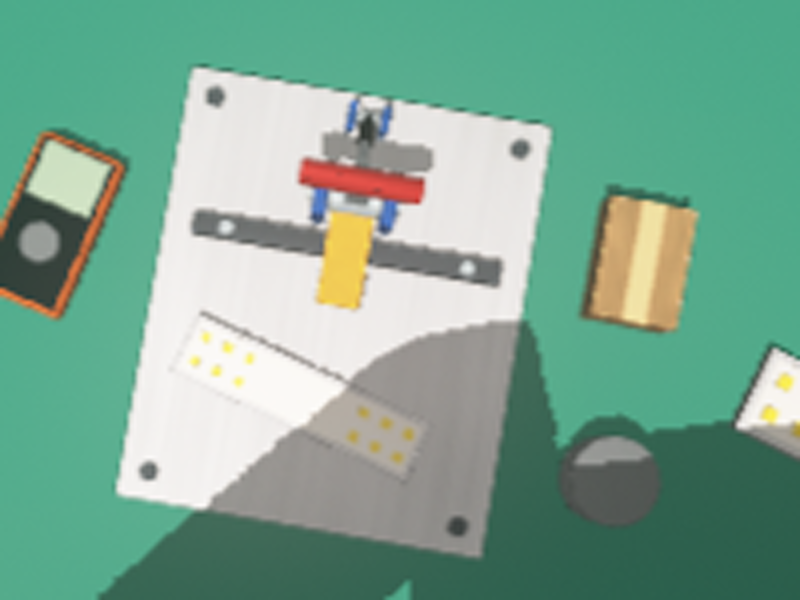

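View pics/c2.png

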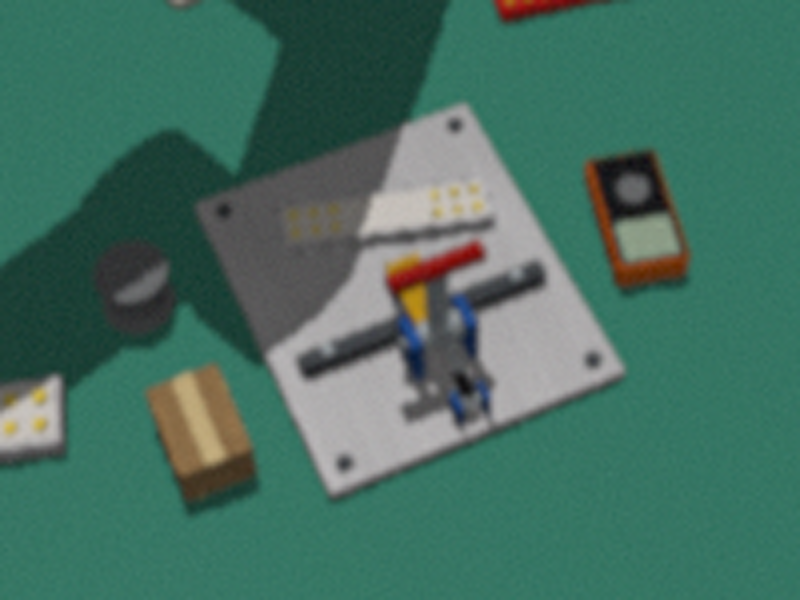

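```bash
cat >> h.py <<'E'
def fit(P,Q): # planar rigid: local P-> world Q
    pc,qc=P.mean(0),Q.mean(0);a,b=P-pc,Q-qc
    th=np.arctan2((a[:,0]*b[:,1]-a[:,1]*b[:,0]).sum(),(a*b).sum())
    c,s=np.cos(th),np.sin(th);R=np.array([[c,-s],[s,c]]);o=qc-R@pc
    return th,R,o,np.linalg.norm(P@R.T+o-Q,axis=1)
E
python3 - <<'E'
from h import *
J=np.array([[.15,.13],[.15,-.13],[-.16,-.13],[-.16,.13]]);B=np.array([[.022,.09],[.022,-.09],[-.022,-.09],[-.022,.09]])
px={'top':(np.array([[191,66],[551,127],[483,556],[118,493]])/4+[230,130],np.array([[203,312],[428,425],[408,480],[172,370]])/4+[230,130]),
'scene':(np.array([[626,373],[333,495],[196,205],[466,102]])/4+[160,160],np.array([[492,217],[288,238],[283,209],[480,180]])/4+[160,160])}
for n in px:
    _,K,r,t=cam(n)
    for nm,L,uv,z in(('jig',J,px[n][0],.012),('bar',B,px[n][1],.026)):
        Q=toworld(uv-.4,z,K,r,t)[:,:2];th,R,o,e=fit(L,Q);print(n,nm,round(th,4),o.round(4),(e*1e3).round(1))
        if nm=='jig':Rj,oj=R,o
        else: print(' bar in jig',((o-oj)@Rj*1e3).round(1))
    for w in('meter','reel','carton'):
        for d in models.recognise(w,n)[:1]: print(w,d['p'],((toworld(np.array(d['bbox'][:2])*[560,420],.025,K,r,t)[0,:2]-oj)@Rj*1e3).round())
s=state();print(s['ee_pos'],s['tcp_rot'],s['joint_pos'],s['grip_width'],s['time'],s['ft_force'])
E
```

```text
top jig -0.1822 [ 0.5086 -0.1226] [0.7 2.2 1.4 1.6]
top bar -0.4634 [ 0.4419 -0.0972] [2.2 3.5 1.9 0.8]
 bar in jig [-70.3  12.9]
meter 0.85 [ 18. 207.]
reel 0.79 [ -83. -209.]
carton 0.91 [  63. -201.]
scene jig -0.1846 [ 0.5094 -0.1233] [1.8 1.3 1.4 1.1]
scene bar -0.4739 [ 0.4407 -0.0966] [2.2 8.3 6.9 6.2]
 bar in jig [-72.4  13.6]
meter 0.86 [ 26. 203.]
reel 0.92 [ -92. -204.]
carton 0.78 [  63. -207.]
[ 0.19056429 -0.51592941  0.25629513] [[ 9.38055622e-01  3.46484704e-01 -7.25841812e-06]
 [ 3.46484704e-01 -9.38055622e-01 -2.40529718e-05]
 [-1.51427867e-05  2.00480945e-05 -1.00000000e+00]] [-1.36956452e+00  2.58581779e-01  2.15164895e-02  1.33370892e+00
 -1.19195735e-05  1.41820706e+00] 0.0853289407030921 1.3 [-0.47404806  0.7178144  -0.23813019]
```

Emit:
{"op": "step_arm", "data": {
  "moves": [
    [4, 0, 0, 0, 0, 0, -0.124],
    [4, 0, 0, 0, 0, 0, -0.124],
    [4, 0, 0, 0, 0, 0, -0.124],
    [4, 0, 0, 0, 0, 0, -0.124],
    [4, 0, 0, 0, 0, 0, -0.124]
  ]
}}

```text
time: 1.72
ee_pos: [0.1905, -0.5159, 0.2563]
tcp_rot: [[0.557, 0.83, -0.0], [0.83, -0.557, 0.0], [0.0, -0.0, -1.0]]
ft_force: [0.0, -0.3, 0.4]
grip_width: 0.04
grip_force: 0.0
```

Emit:
{"op": "step_arm", "data": {
  "moves": [
    [4, 0, 0, 0, 0, 0, -0.124],
    [4, 0, 0, 0, 0, 0, -0.124],
    [4, 0, 0, 0, 0, 0, -0.124],
    [4, 0, 0, 0, 0, 0, -0.124],
    [4, 0, 0, 0, 0, 0, -0.124]
  ]
}}

```text
time: 2.13
ee_pos: [0.1905, -0.5159, 0.2563]
tcp_rot: [[-0.029, 1.0, 0.0], [1.0, 0.029, 0.0], [0.0, 0.0, -1.0]]
ft_force: [-0.4, 0.2, -0.7]
grip_width: 0.0402
grip_force: 0.0
```

Emit:
{"op": "step_arm", "data": {
  "moves": [
    [4, 0, 0, 0, 0, 0, -0.124],
    [4, 0, 0, 0, 0, 0, -0.124],
    [4, 0, 0, 0, 0, 0, -0.124],
    [4, 0, 0, 0, 0, 0, -0.124],
    [4, 0, 0, 0, 0, 0, -0.124]
  ]
}}

```text
time: 2.55
ee_pos: [0.1906, -0.5159, 0.2563]
tcp_rot: [[-0.604, 0.797, 0.0], [0.797, 0.604, 0.0], [-0.0, 0.0, -1.0]]
ft_force: [-0.1, 0.2, 0.1]
grip_width: 0.0401
grip_force: 0.0
```

Emit:
{"op": "step_arm", "data": {
  "moves": [
    [4, 0, 0, 0, 0, 0, -0.124],
    [4, 0, 0, 0, 0, 0, -0.124],
    [4, 0, 0, 0, 0, 0, -0.124],
    [4, 0, 0, 0, 0, 0, -0.124],
    [4, 0, 0, 0, 0, 0, -0.124]
  ]
}}

```text
time: 2.97
ee_pos: [0.1905, -0.516, 0.2563]
tcp_rot: [[-0.955, 0.297, 0.0], [0.297, 0.955, -0.0], [-0.0, -0.0, -1.0]]
ft_force: [0.8, -0.1, -0.4]
grip_width: 0.0402
grip_force: 0.0
```

Emit:
{"op": "step_arm", "data": {
  "moves": [
    [4, 0, 0, 0, 0, 0, -0.124],
    [4, 0, 0, 0, 0, 0, 0]
  ]
}}

```text
time: 3.13
ee_pos: [0.1905, -0.5159, 0.2563]
tcp_rot: [[-0.984, 0.177, -0.0], [0.177, 0.984, -0.0], [-0.0, -0.0, -1.0]]
ft_force: [-0.4, -0.7, -0.0]
grip_width: 0.0399
grip_force: 0.0
```

```bash
cat >> h.py <<'E'
TH=-0.183;OJ=np.array([.509,-.123]);RJ=np.array([[np.cos(TH),-np.sin(TH)],[np.sin(TH),np.cos(TH)]])
def where():
    s=state();R=np.array(s['tcp_rot']);p=np.array(s['ee_pos']);tip=p+.025*R[:,2]
    j=lambda q:(np.r_[(q[:2]-OJ)@RJ,q[2]]*1e3).round(1)
    print('t',round(s['time'],2),'tcp jig',j(p),'tip jig',j(tip),'yaw',round(np.arctan2(R[1,0],R[0,0]),3),'tool z',(R[:,2]).round(3),'F',np.round(s['ft_force'],1),'w',round(s['grip_width'],4),'q',np.round(s['joint_pos'],2))
E
python3 -c "from h import *;where()"
```

```text
t 3.13 tcp jig [-241.6 -444.3  256.3] tip jig [-241.6 -444.3  231.3] yaw 2.964 tool z [-0. -0. -1.] F [-0.4 -0.7 -0. ] w 0.0399 q [-1.37  0.26  0.02  1.33 -0.   -1.19]
```

Emit:
{"op": "step_arm", "data": {
  "moves": [
    [4, -2, 3.2, 0, 0, 0, 0],
    [4, -2, 3.2, 0, 0, 0, 0],
    [4, -2, 3.2, 0, 0, 0, 0],
    [4, -2, 3.2, 0, 0, 0, 0],
    [4, -2, 3.2, 0, 0, 0, 0]
  ]
}}

```text
time: 3.55
ee_pos: [0.3189, -0.3755, 0.2564]
tcp_rot: [[-0.982, 0.188, 0.0], [0.188, 0.982, -0.0], [-0.0, -0.0, -1.0]]
ft_force: [0.8, -1.4, 0.2]
grip_width: 0.0399
grip_force: 0.0
```

Emit:
{"op": "step_arm", "data": {
  "moves": [
    [4, -2, 3.2, 0, 0, 0, 0],
    [4, -2, 3.2, 0, 0, 0, 0],
    [4, -2, 3.2, 0, 0, 0, 0],
    [4, -2, 3.2, 0, 0, 0, 0],
    [4, -2, 3.2, 0, 0, 0, 0]
  ]
}}

```text
time: 3.97
ee_pos: [0.4467, -0.2363, 0.2565]
tcp_rot: [[-0.982, 0.188, 0.0], [0.188, 0.982, -0.0], [-0.001, -0.0, -1.0]]
ft_force: [-0.1, -0.5, -1.4]
grip_width: 0.0397
grip_force: 0.0
```

Emit:
{"op": "step_arm", "data": {
  "moves": [
    [4, -2, 3.2, 0, 0, 0, 0],
    [4, -2, 3.2, 0, 0, 0, 0],
    [4, -1.2, 3.2, 0, 0, 0, 0],
    [4, 0, 2.8, 0, 0, 0, 0],
    [4, 0, 0, 0, 0, 0, 0]
  ]
}}

```text
time: 4.38
ee_pos: [0.5204, -0.1213, 0.2561]
tcp_rot: [[-0.983, 0.183, -0.0], [0.183, 0.983, 0.001], [0.0, 0.001, -1.0]]
ft_force: [0.2, -0.4, 0.2]
grip_width: 0.0397
grip_force: 0.0
```

```bash
python3 -c "from h import *;where()"
```

```text
t 4.38 tcp jig [ 10.9   3.7 256.1] tip jig [ 10.9   3.8 231.1] yaw 2.957 tool z [-0.     0.001 -1.   ] F [ 0.2 -0.4  0.2] w 0.0397 q [-0.39  0.23 -0.01  1.32  0.   -0.2 ]
```

Emit:
{"op": "step_arm", "data": {
  "moves": [
    [4, 0, -0.3, 3.1, 0, 0, 0],
    [4, 0, 0, 3.1, 0, 0, 0],
    [4, 0, 0, 3.1, 0, 0, 0],
    [4, 0, 0, 3.0, 0, 0, 0],
    [4, -2, 0, 0, 0, 0, 0]
  ]
}}

```text
time: 4.8
ee_pos: [0.5318, -0.1298, 0.1267]
tcp_rot: [[-0.982, 0.187, -0.013], [0.187, 0.982, 0.005], [0.014, 0.003, -1.0]]
ft_force: [-0.3, 0.1, 0.0]
grip_width: 0.0398
grip_force: 0.0
```

Emit:
{"op": "step_arm", "data": {
  "moves": [
    [4, -1, 0, 0, 0, 0, 0],
    [4, -1, 0, 0, 0, 0, 0],
    [4, -1, 0, 0, 0, 0, 0],
    [4, -1, 0, 0, 0, 0, 0],
    [4, -1, 0, 0, 0, 0, 0]
  ]
}}

```text
time: 5.22
ee_pos: [0.5867, -0.1412, 0.1331]
tcp_rot: [[-0.983, 0.185, -0.004], [0.185, 0.983, 0.001], [0.004, -0.0, -1.0]]
ft_force: [-9.2, 2.5, -7.8]
grip_width: 0.0397
grip_force: 4.5
```

```bash
python3 -c "from h import *;where()"
```

```text
t 5.22 tcp jig [ 79.7  -3.7 133.1] tip jig [ 79.6  -3.7 108.1] yaw 2.956 tool z [-0.004  0.001 -1.   ] F [-9.2  2.5 -7.8] w 0.0397 q [-0.37  0.41 -0.07  1.09 -0.   -0.19]
```

Contact and moving as expected (9 N). Continue past the over-centre point.

Emit:
{"op": "step_arm", "data": {
  "moves": [
    [4, -0.9, 0, 0, 0, 0, 0],
    [4, -0.9, 0, 0, 0, 0, 0],
    [4, -0.9, 0, 0, 0, 0, 0],
    [4, -0.9, 0, 0, 0, 0, 0],
    [4, 0, 0, 0, 0, 0, 0]
  ]
}}

```text
time: 5.63
ee_pos: [0.625, -0.1485, 0.134]
tcp_rot: [[-0.983, 0.184, 0.002], [0.184, 0.983, -0.001], [-0.002, -0.0, -1.0]]
ft_force: [-1.0, 1.5, -0.2]
grip_width: 0.0397
grip_force: 0.0
```

Emit:
{"op": "step_arm", "data": {
  "moves": [
    [4, 0, 0, 0, 0, 0, 0],
    [4, 0, 0, 0, 0, 0, 0],
    [4, 0, 0, 0, 0, 0, 0],
    [4, 0, 0, 0, 0, 0, 0],
    [4, 0, 0, 0, 0, 0, 0]
  ]
}}

```text
time: 6.05
ee_pos: [0.623, -0.1478, 0.1338]
tcp_rot: [[-0.983, 0.183, 0.001], [0.183, 0.983, -0.0], [-0.001, -0.0, -1.0]]
ft_force: [0.4, -0.0, 0.4]
grip_width: 0.0399
grip_force: 0.0
```

```bash
python3 - <<'E'
from h import *
where()
for n in('scene','top'):
    p,K,r,t=cam(n);save(p,n+'1')
    for w in('clamp_grip','bar'):
        for d in models.recognise(w,n)[:3]: print(n,w,round(d['p'],2),(np.array(d['bbox'])*[560,420,560,420]).round(1))
    for a in(0,.65,1.25):
        q=np.r_[OJ+RJ@[.07+.09*np.sin(a),0],.048+.09*np.cos(a)];print(a,proj(q,K,r,t).round(1))
    c=p[160:310,160:360] if n=='scene' else p[130:280,230:430]
    globals()[n]=cv2.resize(c,None,fx=2.9,fy=2.9,interpolation=2)
b=np.vstack([cv2.resize(top,(400,300)),cv2.resize(scene,(400,300))]);save(np.hstack([cv2.resize(top,(400,300)),cv2.resize(scene,(400,300))]),'v2')
E
```

```text
t 6.05 tcp jig [116.7  -3.6 133.8] tip jig [116.7  -3.6 108.8] yaw 2.958 tool z [ 0.001 -0.    -1.   ] F [ 0.4 -0.   0.4] w 0.0399 q [-0.36  0.47  0.02  1.13  0.   -0.18]
scene clamp_grip 0.5 [274.7 243.6  29.9  42.1]
scene bar 0.68 [314.8 156.1  37.1  15.2]
scene bar 0.66 [136.8 270.5  85.8  28.4]
scene bar 0.64 [243.6 214.2  32.   19.5]
0 [[268.9 226.8]]
0.65 [[276.5 243.7]]
1.25 [[281.  258.9]]
top bar 0.91 [458.5 248.9  89.3  58.9]
top bar 0.81 [197.1 273.6  61.7  33.6]
0 [[320.1 174.4]]
0.65 [[323.2 154.9]]
1.25 [[324.2 146.7]]
```

View pics/v2.png

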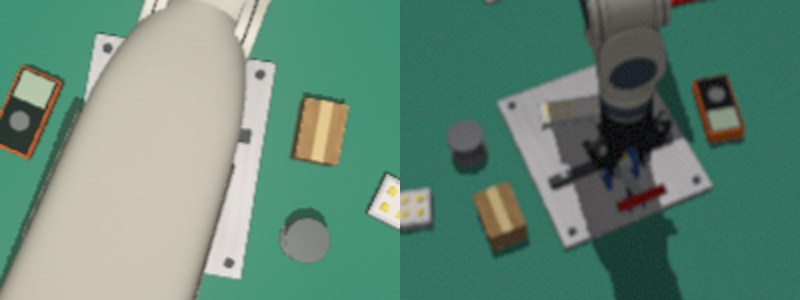

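Emit:
{"op": "step_arm", "data": {
  "moves": [
    [4, 0, 0, -2.5, 0, 0, 0],
    [4, 0, 0, -2.5, 0, 0, 0],
    [8.5, 3.7, 0.2, 0, 0, 0, 0],
    [8.5, 3.7, 0.2, 0, 0, 0, 0],
    [8.5, 3.7, 0.2, 0, 0, 0, 0]
  ]
}}

```text
time: 6.77
ee_pos: [0.5141, -0.1214, 0.1832]
tcp_rot: [[-0.983, 0.183, 0.0], [0.183, 0.983, -0.0], [-0.0, -0.0, -1.0]]
ft_force: [0.0, -0.0, 0.0]
grip_width: 0.0746
grip_force: 0.0
```

Emit:
{"op": "step_arm", "data": {
  "moves": [
    [8.5, 3.7, 0.2, 0, 0, 0, 0],
    [8.5, 3.7, 0.2, 0, 0, 0, 0],
    [8.5, 3.7, 0, 0, 0, 0, 0],
    [8.5, 3.5, 0, 0, 0, 0, 0],
    [8.5, 0, 0, 0, 0, 0, 0]
  ]
}}

```text
time: 7.18
ee_pos: [0.3667, -0.0889, 0.1832]
tcp_rot: [[-0.983, 0.183, -0.002], [0.183, 0.983, 0.001], [0.003, 0.0, -1.0]]
ft_force: [0.6, 0.4, 0.8]
grip_width: 0.0853
grip_force: 0.0
```

```bash
python3 - <<'E'
from h import *
where()
E
```

```text
t 7.18 tcp jig [-146.1    7.6  183.2] tip jig [-146.1    7.7  158.2] yaw 2.958 tool z [-0.002  0.001 -1.   ] F [0.6 0.4 0.8] w 0.0853 q [-0.46  0.   -0.48  1.09 -0.   -0.28]
```

Emit:
{"op": "step_arm", "data": {
  "moves": [
    [8.5, -0.4, 0, 3.2, 0, 0, 0],
    [8.5, 0, 0, 3.2, 0, 0, 0],
    [8.5, 0, 0, 3.2, 0, 0, 0],
    [8.5, 0, 0, 3, 0, 0, 0],
    [8.5, 0, 0, 0, 0, 0, 0]
  ]
}}

```text
time: 7.6
ee_pos: [0.3737, -0.0906, 0.0536]
tcp_rot: [[-0.983, 0.183, -0.006], [0.183, 0.983, 0.003], [0.006, 0.002, -1.0]]
ft_force: [-1.9, 1.7, 0.0]
grip_width: 0.0853
grip_force: 0.0
```

Emit:
{"op": "step_arm", "data": {
  "moves": [
    [8.5, 0, 0, 0.3, 0, 0, 0],
    [8.5, 0, 0, 0.3, 0, 0, 0],
    [8.5, 0, 0, 0.3, 0, 0, 0],
    [8.5, 0, 0, 0.3, 0, 0, 0],
    [8.5, 0, 0, 0, 0, 0, 0]
  ]
}}

```text
time: 8.02
ee_pos: [0.3766, -0.0919, 0.0457]
tcp_rot: [[-0.983, 0.183, 0.001], [0.183, 0.983, -0.0], [-0.001, -0.0, -1.0]]
ft_force: [0.4, -0.7, 0.3]
grip_width: 0.0852
grip_force: 0.0
```

```bash
python3 - <<'E'
from h import *
where()
p,K,r,t=cam('scene');save(cv2.resize(p[170:270,180:330],None,fx=5,fy=5,interpolation=2),'v3')
for w in('bar',):
    for d in models.recognise(w,'scene')[:3]: print(w,round(d['p'],2),(np.array(d['bbox'])*[560,420,560,420]).round(1))
E
```

```text
t 8.02 tcp jig [-135.9    6.5   45.7] tip jig [-135.9    6.5   20.7] yaw 2.958 tool z [ 0.001 -0.    -1.   ] F [ 0.4 -0.7  0.3] w 0.0852 q [-0.46  0.17 -0.7   0.7   0.   -0.27]
bar 0.94 [136.1 272.2  82.3  27.5]
bar 0.69 [308.2 155.9  53.5  21.3]
bar 0.64 [256.7 215.   55.4  21.5]
```

View pics/v3.png

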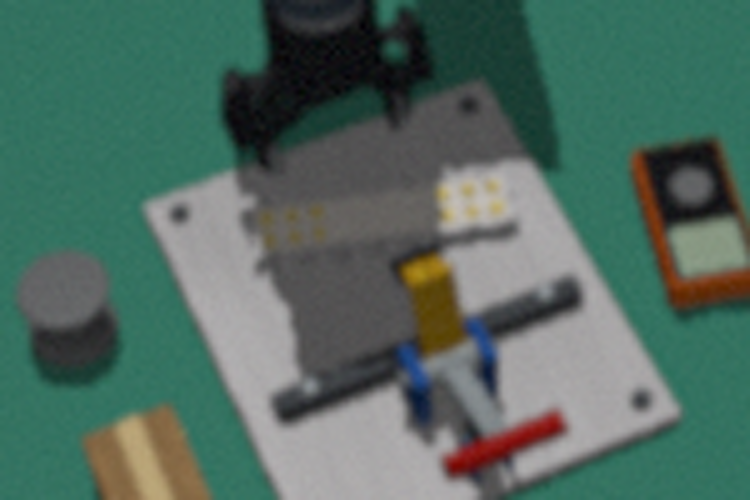

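```bash
python3 - <<'E'
from h import *
_,K,r,t=cam('scene')
for z in(.010,.02,.03,.04):
    for y in(-50,50):
        q=np.r_[OJ+RJ@[-.136,(6.5+y)/1e3],z];print(z,y,((proj(q,K,r,t)[0]-[180,170])*5).round())
E
```

```text
0.01 -50 [270. 186.]
0.01 50 [401. 137.]
0.02 -50 [269. 178.]
0.02 50 [401. 128.]
0.03 -50 [268. 169.]
0.03 50 [400. 120.]
0.04 -50 [266. 161.]
0.04 50 [399. 111.]
```

Emit:
{"op": "step_arm", "data": {
  "moves": [
    [8.5, 0, 0, 0.3, 0, 0, 0],
    [8.5, 0, 0, 0.2, 0, 0, 0],
    [8.5, 0, 0, 0, 0, 0, 0]
  ]
}}

```text
time: 8.42
ee_pos: [0.376, -0.0917, 0.04]
tcp_rot: [[-0.983, 0.183, -0.0], [0.183, 0.983, 0.0], [0.0, 0.0, -1.0]]
ft_force: [0.5, 0.1, 0.0]
grip_width: 0.0846
grip_force: 0.0
```

Emit:
{"op": "step_arm", "data": {
  "moves": [
    [8.5, 0, 0, 0.3, 0, 0, 0],
    [8.5, 0, 0, 0, 0, 0, 0]
  ]
}}

```text
time: 8.58
ee_pos: [0.376, -0.0916, 0.0369]
tcp_rot: [[-0.983, 0.183, -0.0], [0.183, 0.983, 0.0], [0.001, 0.0, -1.0]]
ft_force: [0.2, 0.0, 0.0]
grip_width: 0.0851
grip_force: 0.0
```

Emit:
{"op": "step_arm", "data": {
  "moves": [
    [8.5, 0, 0, 0.3, 0, 0, 0],
    [8.5, 0, 0, 0.2, 0, 0, 0],
    [8.5, 0, 0, 0, 0, 0, 0]
  ]
}}

```text
time: 8.83
ee_pos: [0.376, -0.0916, 0.0319]
tcp_rot: [[-0.983, 0.183, -0.001], [0.183, 0.983, 0.0], [0.001, 0.0, -1.0]]
ft_force: [-0.6, -0.1, -0.8]
grip_width: 0.0852
grip_force: 0.0
```

Emit:
{"op": "step_arm", "data": {
  "moves": [
    [8.5, 0, 0, 0.2, 0, 0, 0],
    [8.5, 0, 0, 0, 0, 0, 0]
  ]
}}

```text
time: 9.0
ee_pos: [0.3761, -0.0917, 0.03]
tcp_rot: [[-0.983, 0.183, -0.0], [0.183, 0.983, 0.0], [0.0, 0.0, -1.0]]
ft_force: [0.2, -0.3, -0.3]
grip_width: 0.085
grip_force: 0.0
```

Emit:
{"op": "step_arm", "data": {
  "moves": [
    [8.5, 0, 0, 0, 0, -0.1, 0],
    [8.5, 0, 0, 0, 0, -0.1, 0],
    [8.5, -0.98, 0, 0.2, 0, 0, 0],
    [8.5, -0.98, 0, 0.2, 0, 0, 0],
    [8.5, 0, 0, 0, 0, 0, 0]
  ]
}}

```text
time: 9.42
ee_pos: [0.3983, -0.0965, 0.031]
tcp_rot: [[-0.963, 0.183, 0.197], [0.179, 0.983, -0.038], [-0.201, -0.001, -0.98]]
ft_force: [0.4, 0.4, 0.2]
grip_width: 0.0852
grip_force: 0.1
```

```bash
python3 - <<'E'
from h import *
where()
E
```

```text
t 9.42 tcp jig [-113.6    5.9   31. ] tip jig [-108.6    5.9    6.6] yaw 2.958 tool z [ 0.197 -0.038 -0.98 ] F [0.4 0.4 0.2] w 0.0852 q [-0.48  0.13 -0.84  0.41  0.06 -0.29]
```

Emit:
{"op": "step_arm", "data": {
  "moves": [
    [8.5, -0.78, 0, 0.16, 0, 0, 0],
    [8.5, -0.78, 0, 0.16, 0, 0, 0],
    [8.5, -0.78, 0, 0.16, 0, 0, 0],
    [8.5, -0.78, 0, 0.16, 0, 0, 0],
    [8.5, 0, 0, 0, 0, 0, 0]
  ]
}}

```text
time: 9.83
ee_pos: [0.4293, -0.1018, 0.0303]
tcp_rot: [[-0.963, 0.182, 0.196], [0.179, 0.983, -0.037], [-0.2, -0.0, -0.98]]
ft_force: [0.6, -0.1, -0.0]
grip_width: 0.0853
grip_force: 0.0
```

```bash
cat > bar.py <<'E'
from h import *
import sys
where()
p,K,r,t=cam('scene');save(cv2.resize(p[170:270,180:330],None,fx=5,fy=5,interpolation=2),sys.argv[1])
# yellow chips
for d in models.outline_of('bar','scene')[:4]:
    ys,xs=np.nonzero(d['mask'])
    if len(xs)<50: continue
    W=(toworld(np.c_[xs,ys],.026,K,r,t)[:,:2]-OJ)@RJ*1e3
    q=cv2.minAreaRect(W.astype(np.float32));print(round(d['p'],2),np.round(q[0],1),np.round(q[1],1),round(q[2],1),np.round(cv2.boxPoints(q)).tolist())
E
python3 bar.py v4
```

```text
t 9.83 tcp jig [-82.2   6.3  30.3] tip jig [-77.2   6.3   5.8] yaw 2.958 tool z [ 0.196 -0.037 -0.98 ] F [ 0.6 -0.1 -0. ] w 0.0853 q [-0.46  0.18 -0.78  0.42  0.05 -0.27]
0.9 [-44.   17.4] [ 51. 181.] 0.4 [[-70.0, 108.0], [-69.0, -73.0], [-18.0, -73.0], [-19.0, 108.0]]
0.79 [ -38.9 -416.5] [254.   71.8] 73.2 [[-110.0, -528.0], [-41.0, -548.0], [32.0, -305.0], [-37.0, -285.0]]
0.62 [-231.7  288.8] [179.5  59.1] 79.3 [[-277.0, 206.0], [-219.0, 195.0], [-186.0, 371.0], [-244.0, 382.0]]
0.44 [  59.2 -202.4] [ 60.6 108.3] 87.8 [[4.0, -231.0], [112.0, -235.0], [114.0, -174.0], [6.0, -170.0]]
```

View pics/v4.png

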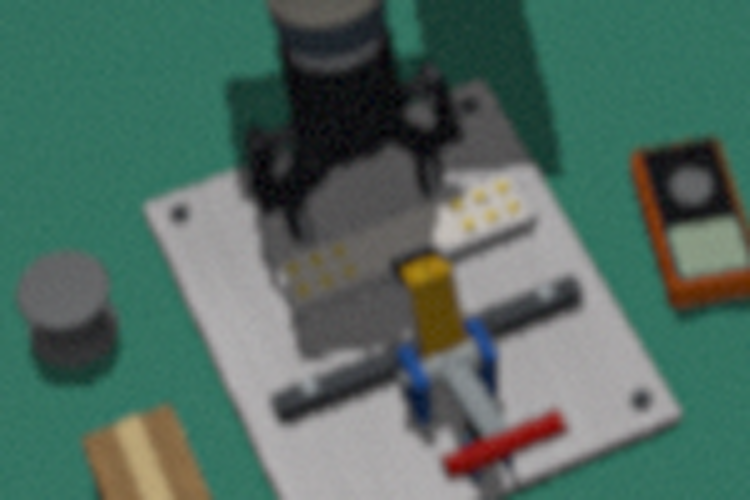

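Emit:
{"op": "step_arm", "data": {
  "moves": [
    [8.5, 0.98, 0, -0.2, 0, 0, 0],
    [8.5, -0.5, 0, -2.45, 0, 0, 0],
    [8.5, -0.5, 0, -2.45, 0, 0, 0],
    [0, -0.98, 3.1, 0.2, 0, 0, 0],
    [0, -0.98, 3.1, 0.2, 0, 0, 0]
  ]
}}

```text
time: 10.35
ee_pos: [0.4483, -0.0428, 0.0818]
tcp_rot: [[-0.962, 0.187, 0.198], [0.183, 0.982, -0.038], [-0.202, -0.0, -0.979]]
ft_force: [-0.2, -0.3, -0.2]
grip_width: 0.0634
grip_force: 0.0
```

Emit:
{"op": "step_arm", "data": {
  "moves": [
    [0, -0.98, 3.1, 0.2, 0, 0, 0],
    [0, -0.98, 3.2, 0.2, 0, 0, 0],
    [0, 0, 0, 0, 0, 0, 0],
    [0, 0, 0, 0, 0, 0, 0]
  ]
}}

```text
time: 10.68
ee_pos: [0.4789, 0.0177, 0.0799]
tcp_rot: [[-0.964, 0.179, 0.195], [0.176, 0.984, -0.036], [-0.198, -0.0, -0.98]]
ft_force: [-0.4, -0.5, -0.5]
grip_width: 0.0121
grip_force: 0.0
```

```bash
python3 bar.py v5
```

```text
t 10.68 tcp jig [-55.2 132.9  79.9] tip jig [-50.3 132.9  55.4] yaw 2.961 tool z [ 0.195 -0.036 -0.98 ] F [-0.4 -0.5 -0.5] w 0.0121 q [-0.13  0.16 -0.62  0.59 -0.01  0.05]
0.97 [-43.8  17.4] [ 51.5 180.8] 0.0 [[-70.0, 108.0], [-69.0, -73.0], [-18.0, -73.0], [-18.0, 108.0]]
0.92 [-229.6  314.5] [134.1  58.4] 81.2 [[-269.0, 253.0], [-211.0, 244.0], [-191.0, 376.0], [-248.0, 385.0]]
0.8 [ -39.2 -414.7] [255.6  75.6] 73.5 [[-112.0, -526.0], [-39.0, -548.0], [33.0, -303.0], [-39.0, -281.0]]
```

Emit:
{"op": "step_arm", "data": {
  "moves": [
    [0, 0.37, 0, 1.8, 0, 0, 0],
    [0, 0.37, 0, 1.8, 0, 0, 0],
    [0, 0, -1.0, 0, 0, 0, 0],
    [0, 0, -0.7, 0, 0, 0, 0],
    [0, 0, -0.5, 0, 0, 0, 0]
  ]
}}

```text
time: 11.2
ee_pos: [0.4751, -0.007, 0.0439]
tcp_rot: [[-0.963, 0.184, 0.195], [0.181, 0.983, -0.037], [-0.199, -0.0, -0.98]]
ft_force: [-0.1, 1.4, 0.3]
grip_width: -0.0001
grip_force: 0.3
```

Emit:
{"op": "step_arm", "data": {
  "moves": [
    [0, 0, -0.3, 0, 0, 0, 0],
    [0, 0, 0, 0, 0, 0, 0]
  ]
}}

```text
time: 11.37
ee_pos: [0.4752, -0.0096, 0.0443]
tcp_rot: [[-0.963, 0.185, 0.197], [0.181, 0.983, -0.037], [-0.2, -0.0, -0.98]]
ft_force: [0.4, 1.0, 0.3]
grip_width: 0.0003
grip_force: 0.0
```

```bash
python3 bar.py v6
```

```text
t 11.37 tcp jig [-53.8 105.3  44.3] tip jig [-48.8 105.3  19.8] yaw 2.956 tool z [ 0.197 -0.037 -0.98 ] F [0.4 1.  0.3] w 0.0003 q [-0.2   0.21 -0.68  0.48  0.   -0.01]
0.94 [-40.7  -0.8] [ 51.1 180.5] 0.8 [[-68.0, 89.0], [-65.0, -91.0], [-14.0, -91.0], [-16.0, 90.0]]
0.77 [-230.9  298.7] [162.5  58.4] 82.1 [[-271.0, 222.0], [-213.0, 214.0], [-191.0, 375.0], [-249.0, 383.0]]
0.6 [ -40.4 -416.2] [253.   74.9] 73.8 [[-112.0, -527.0], [-40.0, -548.0], [31.0, -305.0], [-41.0, -284.0]]
```

Emit:
{"op": "step_arm", "data": {
  "moves": [
    [0, 0, 1, 0, 0, 0, 0],
    [0, -0.4, 0, -1.96, 0, 0, 0],
    [4, -0.4, 0, -1.96, 0, 0, 0],
    [8.5, 1.13, -2.9, -0.23, 0, 0, 0],
    [8.5, 1.13, -2.9, -0.23, 0, 0, 0]
  ]
}}

```text
time: 11.88
ee_pos: [0.4446, -0.0504, 0.0848]
tcp_rot: [[-0.964, 0.179, 0.198], [0.175, 0.984, -0.036], [-0.202, -0.0, -0.979]]
ft_force: [0.1, -0.0, -0.2]
grip_width: 0.0361
grip_force: 0.0
```

Emit:
{"op": "step_arm", "data": {
  "moves": [
    [8.5, 1.13, -2.9, -0.23, 0, 0, 0],
    [8.5, 1.13, -2.9, -0.23, 0, 0, 0],
    [8.5, 0, 0, 0, 0, 0, 0],
    [8.5, 0, 0, 0, 0, 0, 0]
  ]
}}

```text
time: 12.22
ee_pos: [0.4101, -0.1048, 0.0838]
tcp_rot: [[-0.963, 0.186, 0.196], [0.182, 0.983, -0.037], [-0.199, 0.0, -0.98]]
ft_force: [-0.1, 0.7, 1.0]
grip_width: 0.0833
grip_force: 0.0
```

```bash
python3 -c "from h import *;where()"
```

```text
t 12.22 tcp jig [-100.6   -0.2   83.8] tip jig [-95.6  -0.2  59.3] yaw 2.955 tool z [ 0.196 -0.037 -0.98 ] F [-0.1  0.7  1. ] w 0.0833 q [-0.49  0.07 -0.72  0.59  0.06 -0.3 ]
```

Emit:
{"op": "step_arm", "data": {
  "moves": [
    [8.5, 0.54, 0, 2.6, 0, 0, 0],
    [8.5, 0.54, 0, 2.6, 0, 0, 0],
    [8.5, -0.98, 0, 0.2, 0, 0, 0],
    [8.5, -0.98, 0, 0.2, 0, 0, 0],
    [8.5, -0.78, 0, 0.16, 0, 0, 0]
  ]
}}

```text
time: 12.63
ee_pos: [0.4399, -0.109, 0.0313]
tcp_rot: [[-0.964, 0.181, 0.196], [0.178, 0.983, -0.036], [-0.2, -0.0, -0.98]]
ft_force: [-0.8, 0.0, 0.2]
grip_width: 0.085
grip_force: 0.1
```

Emit:
{"op": "step_arm", "data": {
  "moves": [
    [8.5, -0.78, 0, 0.16, 0, 0, 0],
    [8.5, -0.78, 0, 0.16, 0, 0, 0],
    [8.5, -0.78, 0, 0.16, 0, 0, 0],
    [8.5, 0, 0, 0, 0, 0, 0],
    [8.5, 0, 0, 0, 0, 0, 0]
  ]
}}

```text
time: 13.05
ee_pos: [0.4616, -0.1137, 0.0305]
tcp_rot: [[-0.963, 0.183, 0.196], [0.179, 0.983, -0.037], [-0.199, -0.0, -0.98]]
ft_force: [0.1, -0.2, -0.1]
grip_width: 0.0847
grip_force: 0.0
```

```bash
python3 bar.py v7
```

```text
t 13.05 tcp jig [-48.3   0.5  30.5] tip jig [-43.3   0.5   6. ] yaw 2.958 tool z [ 0.196 -0.037 -0.98 ] F [ 0.1 -0.2 -0.1] w 0.0847 q [-0.45  0.23 -0.7   0.44  0.05 -0.26]
0.82 [ -40.3 -414.6] [256.8  78.4] 72.2 [[-117.0, -525.0], [-42.0, -549.0], [36.0, -304.0], [-38.0, -280.0]]
0.8 [-233.6  289.6] [178.4  54.1] 79.7 [[-276.0, 207.0], [-223.0, 197.0], [-191.0, 373.0], [-244.0, 382.0]]
0.75 [-8.  -1.3] [ 54.9 182.1] 0.5 [[-36.0, 89.0], [-35.0, -93.0], [20.0, -92.0], [19.0, 90.0]]
```

Emit:
{"op": "step_arm", "data": {
  "moves": [
    [8.5, -0.58, 0, 0.12, 0, 0, 0],
    [8.5, -0.58, 0, 0.12, 0, 0, 0],
    [8.5, -0.58, 0, 0.12, 0, 0, 0],
    [8.5, 0, 0, 0, 0, 0, 0]
  ]
}}

```text
time: 13.48
ee_pos: [0.4799, -0.1174, 0.0304]
tcp_rot: [[-0.963, 0.183, 0.196], [0.179, 0.983, -0.037], [-0.2, -0.0, -0.98]]
ft_force: [1.0, -0.3, -0.0]
grip_width: 0.085
grip_force: 0.0
```

Emit:
{"op": "step_arm", "data": {
  "moves": [
    [8.5, -0.2, 0, 0.04, 0, 0, 0],
    [8.5, 0, 0, 0, 0, 0, 0]
  ]
}}

```text
time: 13.65
ee_pos: [0.4807, -0.1172, 0.0301]
tcp_rot: [[-0.964, 0.183, 0.195], [0.179, 0.983, -0.036], [-0.199, 0.0, -0.98]]
ft_force: [-0.1, 0.1, 0.5]
grip_width: 0.0852
grip_force: 0.0
```

Emit:
{"op": "step_arm", "data": {
  "moves": [
    [8.5, -0.2, 0, 0.04, 0, 0, 0],
    [8.5, 0, 0, 0, 0, 0, 0]
  ]
}}

```text
time: 13.82
ee_pos: [0.4816, -0.1173, 0.0298]
tcp_rot: [[-0.964, 0.183, 0.193], [0.18, 0.983, -0.036], [-0.197, 0.0, -0.98]]
ft_force: [-3.3, 0.4, 3.2]
grip_width: 0.0849
grip_force: 2.2
```

```bash
python3 bar.py v8
```

```text
t 13.82 tcp jig [-28.    0.6  29.8] tip jig [-23.1   0.6   5.3] yaw 2.957 tool z [ 0.193 -0.036 -0.98 ] F [-3.3  0.4  3.2] w 0.0849 q [-0.44  0.26 -0.66  0.46  0.05 -0.25]
0.9 [5.9 0.3] [179.2  43.9] 89.9 [[-16.0, -89.0], [28.0, -89.0], [28.0, 90.0], [-16.0, 90.0]]
0.8 [-234.3  290.3] [181.4  59.7] 78.4 [[-282.0, 207.0], [-223.0, 195.0], [-187.0, 373.0], [-245.0, 385.0]]
0.79 [ -39.9 -416.3] [253.8  75.6] 72.6 [[-114.0, -526.0], [-42.0, -549.0], [34.0, -307.0], [-38.0, -284.0]]
```

Emit:
{"op": "step_arm", "data": {
  "moves": [
    [8.5, -0.2, 0, 0.0, 0, 0, 0],
    [8.5, -0.1, 0, 0, 0, 0, 0],
    [8.5, 0, 0, 0, 0, 0, 0]
  ]
}}

```text
time: 14.17
ee_pos: [0.482, -0.1173, 0.0298]
tcp_rot: [[-0.965, 0.184, 0.189], [0.18, 0.983, -0.035], [-0.192, -0.0, -0.981]]
ft_force: [-17.4, 1.2, 9.7]
grip_width: 0.0849
grip_force: 8.7
```

Emit:
{"op": "step_arm", "data": {
  "moves": [
    [8.5, -0.2, 0, 0.0, 0, 0, 0],
    [8.5, -0.1, 0, 0, 0, 0, 0],
    [8.5, 0, 0, 0, 0, 0, 0]
  ]
}}

```text
time: 14.42
ee_pos: [0.4822, -0.1172, 0.0297]
tcp_rot: [[-0.966, 0.184, 0.184], [0.181, 0.983, -0.035], [-0.187, -0.001, -0.982]]
ft_force: [-30.3, 1.7, 18.3]
grip_width: 0.085
grip_force: 14.9
```

```bash
python3 bar.py v9
```

```text
t 14.42 tcp jig [-27.4   0.8  29.7] tip jig [-22.7   0.8   5.1] yaw 2.956 tool z [ 0.184 -0.035 -0.982] F [-30.3   1.7  18.3] w 0.085 q [-0.43  0.26 -0.65  0.47  0.05 -0.24]
0.94 [-232.7  289.4] [178.4  53.4] 79.9 [[-275.0, 206.0], [-222.0, 197.0], [-191.0, 373.0], [-243.0, 382.0]]
0.69 [ 5.1 -0.5] [183.4  45.6] 90.0 [[-18.0, -92.0], [28.0, -92.0], [28.0, 91.0], [-18.0, 91.0]]
0.29 [ 23.9 203.4] [ 75.6 134.5] 77.7 [[-50.0, 181.0], [82.0, 152.0], [98.0, 226.0], [-34.0, 255.0]]
```

Emit:
{"op": "step_arm", "data": {
  "moves": [
    [8.5, 1.5, 0, -0.3, 0, 0, 0],
    [8.5, 2, 0, -0.6, 0, 0, 0],
    [8.5, 0, 0, -2, 0, 0.1, 0],
    [4, 0, 0, -3.6, 0, 0.1, 0],
    [4, 0, 0, -3.6, 0, 0, 0]
  ]
}}

```text
time: 14.93
ee_pos: [0.4455, -0.1109, 0.1171]
tcp_rot: [[-0.983, 0.183, 0.015], [0.183, 0.983, -0.002], [-0.015, 0.001, -1.0]]
ft_force: [2.4, -0.7, 0.8]
grip_width: 0.0634
grip_force: 0.0
```

Emit:
{"op": "step_arm", "data": {
  "moves": [
    [4, 0, 0, -3.6, 0, 0, 0],
    [4, 0, 0, -3.0, 0, 0, 0],
    [4, 0, 0, 0, 0, 0, 0]
  ]
}}

```text
time: 15.18
ee_pos: [0.4467, -0.1116, 0.1886]
tcp_rot: [[-0.983, 0.183, 0.03], [0.183, 0.983, -0.007], [-0.031, -0.002, -1.0]]
ft_force: [0.7, 0.1, 0.5]
grip_width: 0.04
grip_force: 0.0
```

```bash
python3 bar.py v10
```

```text
t 15.18 tcp jig [-6.340e+01 -1.000e-01  1.886e+02] tip jig [-62.6  -0.2 163.7] yaw 2.958 tool z [ 0.03  -0.007 -1.   ] F [0.7 0.1 0.5] w 0.04 q [-0.43  0.12 -0.33  1.09  0.01 -0.25]
0.98 [ -38.8 -417. ] [254.2  76.7] 73.2 [[-112.0, -528.0], [-39.0, -550.0], [35.0, -307.0], [-39.0, -284.0]]
0.66 [ 5.9 -1.4] [179.   41.2] 89.8 [[-15.0, -91.0], [26.0, -91.0], [27.0, 88.0], [-14.0, 88.0]]
0.62 [-233.7  289.8] [181.3  54.6] 79.6 [[-277.0, 206.0], [-223.0, 196.0], [-191.0, 374.0], [-244.0, 384.0]]
0.31 [ -94.4 -205.9] [57.4 91.1] 86.5 [[-142.0, -232.0], [-51.0, -237.0], [-47.0, -180.0], [-138.0, -174.0]]
```

Emit:
{"op": "step_arm", "data": {
  "moves": [
    [4, -3.6, 0, 0, 0, 0, 0],
    [4, -3.6, 0, 0, 0, 0, 0],
    [4, -3.6, 0, 0, 0, 0, 0],
    [4, -3.6, 0, 0, 0, 0, 0],
    [4, -3.6, 0, 0, 0, 0, 0]
  ]
}}

```text
time: 15.7
ee_pos: [0.6224, -0.1436, 0.1849]
tcp_rot: [[-0.983, 0.183, 0.019], [0.183, 0.983, -0.003], [-0.02, 0.001, -1.0]]
ft_force: [1.7, -1.5, 0.9]
grip_width: 0.0399
grip_force: 0.0
```

Emit:
{"op": "step_arm", "data": {
  "moves": [
    [4, -3.6, 0, 0, 0, 0, 0],
    [4, -3.6, 0, 0, 0, 0, 0],
    [4, 0, 0, 0, 0, 0, 0]
  ]
}}

```text
time: 15.95
ee_pos: [0.6964, -0.1577, 0.1835]
tcp_rot: [[-0.983, 0.183, 0.019], [0.183, 0.983, -0.003], [-0.019, 0.001, -1.0]]
ft_force: [-0.6, -0.1, -1.2]
grip_width: 0.0402
grip_force: 0.0
```

```bash
python3 -c "from h import *;where()"
```

```text
t 15.95 tcp jig [ 1.906e+02 -1.000e-01  1.835e+02] tip jig [191.1  -0.  158.5] yaw 2.958 tool z [ 0.019 -0.003 -1.   ] F [-0.6 -0.1 -1.2] w 0.0402 q [-0.34  0.56  0.31  1.3   0.   -0.16]
```

Descend 9.8 cm behind the grip, then pull slowly.

Emit:
{"op": "step_arm", "data": {
  "moves": [
    [4, 0, 0, 3, 0, 0, 0],
    [4, 0, 0, 3, 0, 0, 0],
    [4, 0, 0, 2.5, 0, 0, 0],
    [4, 0, 0, 1.3, 0, 0, 0],
    [4, 0, 0, 0, 0, 0, 0]
  ]
}}

```text
time: 16.37
ee_pos: [0.6916, -0.1563, 0.0847]
tcp_rot: [[-0.983, 0.183, 0.013], [0.183, 0.983, -0.001], [-0.013, 0.002, -1.0]]
ft_force: [-0.8, -0.1, 0.4]
grip_width: 0.0402
grip_force: 0.0
```

Emit:
{"op": "step_arm", "data": {
  "moves": [
    [4, 0.8, 0, 0, 0, 0, 0],
    [4, 0.8, 0, 0, 0, 0, 0],
    [4, 0.7, 0, 0, 0, 0, 0],
    [4, 0, 0, 0, 0, 0, 0]
  ]
}}

```text
time: 16.7
ee_pos: [0.677, -0.154, 0.0951]
tcp_rot: [[-0.982, 0.183, 0.039], [0.183, 0.983, -0.007], [-0.039, -0.0, -0.999]]
ft_force: [22.7, -1.8, 2.7]
grip_width: 0.0403
grip_force: 11.6
```

```bash
python3 -c "from h import *;where()"
```

```text
t 16.7 tcp jig [1.708e+02 1.000e-01 9.510e+01] tip jig [1.718e+02 1.000e-01 7.020e+01] yaw 2.958 tool z [ 0.039 -0.007 -0.999] F [22.7 -1.8  2.7] w 0.0403 q [-0.35  0.55  0.07  1.05  0.01 -0.16]
```

Emit:
{"op": "step_arm", "data": {
  "moves": [
    [4, -1.0, 0, 0, 0, 0, 0],
    [4, -1.5, 0, 0, 0, 0, 0],
    [4, 0, 0, 0.6, 0, 0.1, 0],
    [4, 0, 0, 0.6, 0, 0.1, 0],
    [4, 0, 0, 0.6, 0, 0.1, 0]
  ]
}}

```text
time: 17.12
ee_pos: [0.6945, -0.1573, 0.0759]
tcp_rot: [[-0.945, 0.183, -0.27], [0.176, 0.983, 0.05], [0.275, -0.001, -0.961]]
ft_force: [0.4, -0.3, 1.0]
grip_width: 0.0402
grip_force: 0.0
```

Emit:
{"op": "step_arm", "data": {
  "moves": [
    [4, 0, 0, 0, 0, 0, 0],
    [4, 0, 0, 0, 0, 0, 0]
  ]
}}

```text
time: 17.28
ee_pos: [0.695, -0.1573, 0.0709]
tcp_rot: [[-0.945, 0.183, -0.27], [0.176, 0.983, 0.051], [0.274, 0.001, -0.962]]
ft_force: [0.3, 0.3, 0.1]
grip_width: 0.04
grip_force: 0.0
```

```bash
python3 -c "
from h import *;where()
p,K,r,t=cam('scene');save(cv2.resize(p[190:290,200:350],None,fx=5,fy=5,interpolation=2),'v11')"
```

```text
t 17.28 tcp jig [1.892e+02 1.000e-01 7.090e+01] tip jig [182.3   0.2  46.8] yaw 2.958 tool z [-0.27   0.051 -0.962] F [0.3 0.3 0.1] w 0.04 q [-0.33  0.81  0.48  1.51 -0.04 -0.14]
```

View pics/v11.png

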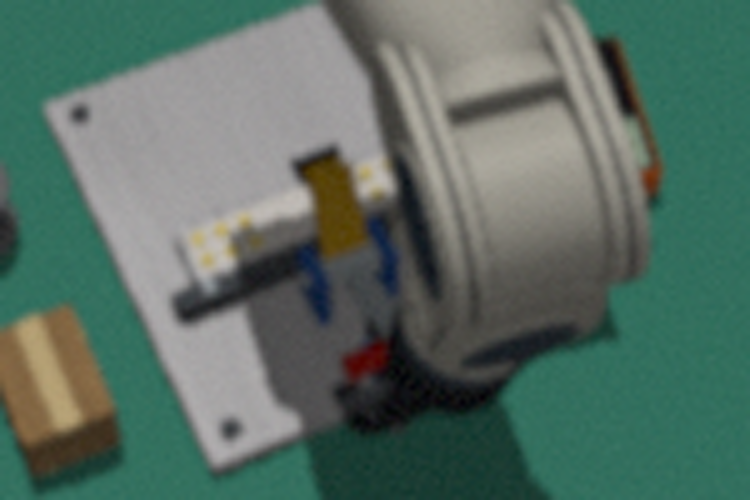

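Emit:
{"op": "step_arm", "data": {
  "moves": [
    [4, 1.0, 0, 0, 0, 0, 0],
    [4, 0.8, 0, -0.2, 0, 0, 0],
    [4, 0.8, 0, -0.4, 0, 0, 0],
    [4, 0.8, 0, -0.4, 0, 0, 0],
    [4, 0, 0, 0, 0, 0, 0]
  ]
}}

```text
time: 17.75
ee_pos: [0.6721, -0.1531, 0.0997]
tcp_rot: [[-0.953, 0.183, -0.243], [0.178, 0.983, 0.044], [0.247, -0.001, -0.969]]
ft_force: [34.6, -4.2, 13.9]
grip_width: 0.04
grip_force: 14.8
```

```bash
python3 -c "
from h import *;where()"
```

```text
t 17.75 tcp jig [1.659e+02 1.000e-01 9.970e+01] tip jig [1.597e+02 1.000e-01 7.550e+01] yaw 2.957 tool z [-0.243  0.044 -0.969] F [34.6 -4.2 13.9] w 0.04 q [-0.33  0.73  0.4   1.48 -0.04 -0.14]
```

Emit:
{"op": "step_arm", "data": {
  "moves": [
    [4, -1.5, 0, 0, 0, 0, 0],
    [4, -2, 0, 0, 0, 0, 0],
    [0, 0, 0, -2, 0, -0.09, 0],
    [0, 0, 0, -2.5, 0, -0.09, 0],
    [0, 0, 0, -2.5, 0, -0.09, 0]
  ]
}}

```text
time: 18.17
ee_pos: [0.7108, -0.1602, 0.1511]
tcp_rot: [[-0.983, 0.183, -0.003], [0.183, 0.983, 0.001], [0.003, 0.0, -1.0]]
ft_force: [-0.2, -0.6, 1.6]
grip_width: 0.0039
grip_force: 0.0
```

Emit:
{"op": "step_arm", "data": {
  "moves": [
    [0, 0, 0, -2.5, 0, 0, 0],
    [0, 0, 0, 0, 0, 0, 0]
  ]
}}

```text
time: 18.33
ee_pos: [0.7105, -0.1601, 0.1851]
tcp_rot: [[-0.983, 0.183, 0.005], [0.183, 0.983, -0.002], [-0.005, -0.002, -1.0]]
ft_force: [0.6, 0.3, 1.1]
grip_width: -0.0001
grip_force: 0.0
```

```bash
python3 -c "
from h import *;where()
for n in('scene','top'):
    p,K,r,t=cam(n)
    for w in('clamp_grip','bar'):
        for d in models.recognise(w,n)[:3]: print(n,w,round(d['p'],2),(np.array(d['bbox'])*[560,420,560,420]).round(1))
"
```

```text
t 18.33 tcp jig [2.048e+02 2.000e-01 1.851e+02] tip jig [2.050e+02 1.000e-01 1.601e+02] yaw 2.958 tool z [ 0.005 -0.002 -1.   ] F [0.6 0.3 1.1] w -0.0001 q [-0.34  0.59  0.38  1.35 -0.   -0.15]
scene clamp_grip 0.58 [270.8 242.2  24.2  44.4]
scene bar 0.84 [134.6 271.1  80.7  28. ]
scene bar 0.71 [321.7 154.3  19.7  13.5]
scene bar 0.59 [253.4 236.5  39.8  20.9]
top bar 0.65 [460.3 249.6  88.5  60.9]
top bar 0.5 [345.1 209.4   6.3  11.7]
```

Emit:
{"op": "step_arm", "data": {
  "moves": [
    [0, 3.7, 0, 0, 0, 0, 0],
    [0, 3.7, 0, 0, 0, 0, 0],
    [0, 3.7, 0, 0, 0, 0, 0],
    [0, 0, 0, 0, 0, 0, 0],
    [0, 0, 0, 0, 0, 0, 0]
  ]
}}

```text
time: 19.05
ee_pos: [0.6, -0.1394, 0.1763]
tcp_rot: [[-0.983, 0.183, -0.009], [0.183, 0.983, 0.002], [0.01, 0.001, -1.0]]
ft_force: [-0.1, -0.6, 0.6]
grip_width: -0.0004
grip_force: 0.0
```

```bash
python3 -c "
from h import *;where()"
```

```text
t 19.05 tcp jig [ 92.5   0.4 176.3] tip jig [ 92.2   0.5 151.3] yaw 2.957 tool z [-0.009  0.002 -1.   ] F [-0.1 -0.6  0.6] w -0.0004 q [-0.36  0.41  0.04  1.21 -0.   -0.18]
```

Emit:
{"op": "step_arm", "data": {
  "moves": [
    [0, 0, 0, 3, 0, 0, 0],
    [0, 0, 0, 2.8, 0, 0, 0],
    [0, 1.0, 0, 0, 0, 0, 0],
    [0, 0.8, 0, 0, 0, 0, 0],
    [0, 0, 0, 0, 0, 0, 0]
  ]
}}

```text
time: 19.47
ee_pos: [0.5834, -0.1365, 0.1184]
tcp_rot: [[-0.983, 0.183, -0.009], [0.183, 0.983, 0.002], [0.009, 0.0, -1.0]]
ft_force: [0.7, 0.6, -0.0]
grip_width: -0.0003
grip_force: 0.0
```

Emit:
{"op": "step_arm", "data": {
  "moves": [
    [0, 0.8, 0, 0.2, 0, 0, 0],
    [0, 0.8, 0, 0.2, 0, 0, 0],
    [0, 0, 0, 0, 0, 0, 0]
  ]
}}

```text
time: 19.72
ee_pos: [0.5701, -0.1343, 0.1162]
tcp_rot: [[-0.983, 0.183, -0.001], [0.183, 0.983, -0.0], [0.001, -0.0, -1.0]]
ft_force: [10.9, -1.7, -2.2]
grip_width: 0.0
grip_force: 4.4
```

```bash
python3 -c "
from h import *;where()"
```

```text
t 19.72 tcp jig [ 62.2  -0.  116.2] tip jig [62.1 -0.  91.2] yaw 2.958 tool z [-0.001 -0.    -1.   ] F [10.9 -1.7 -2.2] w 0.0 q [-0.37  0.39 -0.15  1.03 -0.   -0.19]
```

Emit:
{"op": "step_arm", "data": {
  "moves": [
    [0, 0.8, 0, 0.3, 0, 0, 0],
    [0, 0.8, 0, 0.3, 0, 0, 0],
    [0, 0.8, 0, 0.3, 0, 0, 0],
    [0, 0, 0, 0, 0, 0, 0]
  ]
}}

```text
time: 20.05
ee_pos: [0.5451, -0.1296, 0.1073]
tcp_rot: [[-0.983, 0.183, -0.004], [0.183, 0.983, 0.0], [0.004, -0.0, -1.0]]
ft_force: [0.0, -0.4, -0.7]
grip_width: -0.0001
grip_force: 0.5
```

```bash
python3 -c "
from h import *;where()"
```

```text
t 20.05 tcp jig [3.670e+01 1.000e-01 1.073e+02] tip jig [36.6  0.1 82.3] yaw 2.958 tool z [-0.004  0.    -1.   ] F [ 0.  -0.4 -0.7] w -0.0001 q [-0.38  0.36 -0.22  0.99 -0.   -0.2 ]
```

Emit:
{"op": "step_arm", "data": {
  "moves": [
    [0, 0.6, 0, 0.1, 0, 0, 0],
    [0, 0.6, 0, 0, 0, 0, 0],
    [0, 0, 0, 0, 0, 0, 0],
    [0, 0, 0, 0, 0, 0, 0]
  ]
}}

```text
time: 20.38
ee_pos: [0.5315, -0.1268, 0.1051]
tcp_rot: [[-0.983, 0.183, -0.009], [0.183, 0.983, 0.002], [0.009, 0.0, -1.0]]
ft_force: [0.1, 0.5, 0.2]
grip_width: 0.0001
grip_force: 0.0
```

Emit:
{"op": "step_arm", "data": {
  "moves": [
    [0, 0, 0, 0, 0, 0, 0],
    [0, 0, 0, 0, 0, 0, 0],
    [0, 0, 0, 0, 0, 0, 0],
    [0, 0, 0, 0, 0, 0, 0],
    [0, 0, 0, 0, 0, 0, 0]
  ]
}}

```text
time: 20.8
ee_pos: [0.5323, -0.127, 0.105]
tcp_rot: [[-0.983, 0.183, -0.008], [0.183, 0.983, 0.002], [0.009, 0.0, -1.0]]
ft_force: [-0.9, -0.6, 0.5]
grip_width: -0.0001
grip_force: 0.0
```

```bash
python3 -c "
from h import *;where()
p,K,r,t=cam('scene');save(cv2.resize(p[190:290,200:350],None,fx=5,fy=5,interpolation=2),'v12')
for w in('clamp_grip','bar'):
    for d in models.recognise(w,'scene')[:3]: print(w,round(d['p'],2),(np.array(d['bbox'])*[560,420,560,420]).round(1))"
```

```text
t 20.8 tcp jig [ 23.7   0.4 105. ] tip jig [23.4  0.4 80. ] yaw 2.958 tool z [-0.008  0.002 -1.   ] F [-0.9 -0.6  0.5] w -0.0001 q [-0.39  0.35 -0.25  0.98 -0.   -0.2 ]
clamp_grip 0.67 [268.8 233.4  23.4  22.1]
bar 0.84 [135.7 269.4  84.3  31.8]
bar 0.74 [260.1 232.5  53.9  33.1]
bar 0.59 [308.5 156.2  53.4  20.3]
```

View pics/v12.png

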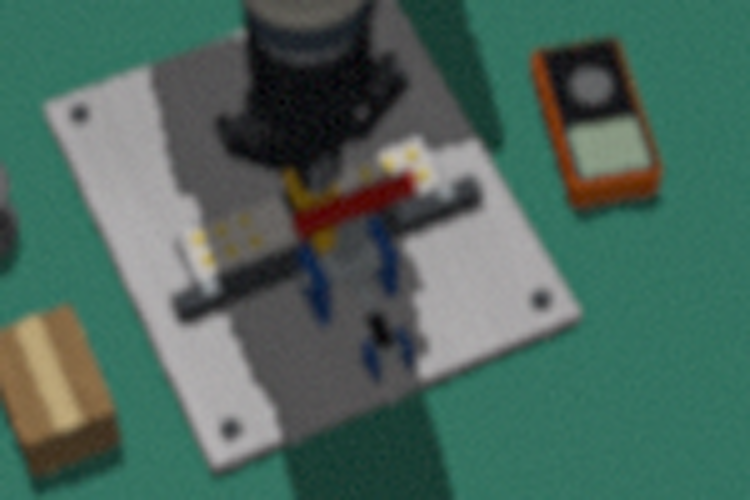

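The arm has come forward onto the bar. I retreat upward and check.

Emit:
{"op": "step_arm", "data": {
  "moves": [
    [0, 0.3, 0, -2, 0, 0, 0],
    [0, 0.5, 0, -3, 0, 0, 0],
    [0, 1, 0, -3.5, 0, 0, 0],
    [0, 1, 0, -3.5, 0, 0, 0],
    [0, 3, 0, 0, 0, 0, 0]
  ]
}}

```text
time: 21.37
ee_pos: [0.4801, -0.1181, 0.2315]
tcp_rot: [[-0.983, 0.183, 0.001], [0.183, 0.983, -0.002], [-0.002, -0.002, -1.0]]
ft_force: [-0.6, -0.7, 0.8]
grip_width: 0.0002
grip_force: 0.0
```

Emit:
{"op": "step_arm", "data": {
  "moves": [
    [0, 3.5, 0, 0, 0, 0, 0],
    [0, 3.5, 0, 0, 0, 0, 0],
    [0, 0, 0, 0, 0, 0, 0],
    [0, 0, 0, 0, 0, 0, 0],
    [0, 0, 0, 0, 0, 0, 0]
  ]
}}

```text
time: 21.78
ee_pos: [0.4078, -0.104, 0.2266]
tcp_rot: [[-0.983, 0.183, -0.007], [0.183, 0.983, 0.001], [0.007, -0.0, -1.0]]
ft_force: [0.2, -0.1, -0.2]
grip_width: -0.0002
grip_force: 0.0
```

```bash
python3 bar.py v13; python3 - <<'E'
from h import *
p,K,r,t=cam('scene')
d=models.recognise('clamp_grip','scene')[0];print(np.array(d['bbox'])*[560,420,560,420])
m=(p[:,:,0]>130)&(p[:,:,1]<60)&(p[:,:,2]<60);m[:190]=0;m[300:]=0;ys,xs=np.nonzero(m);k=(xs>230)&(xs<310)&(ys<280);print('red centroid',xs[k].mean(),ys[k].mean())
for a in(0,.08,.16,.24):
    print(a,proj(np.r_[OJ+RJ@[.07+.09*np.sin(a),0],.048+.09*np.cos(a)],K,r,t).round(1))
for w in('meter','reel','carton'):
    for d in models.recognise(w,'scene')[:1]: print(w,d['p'],((toworld(np.array(d['bbox'][:2])*[560,420],.025,K,r,t)[0,:2]-OJ)@RJ*1e3).round())
E
```

```text
t 21.78 tcp jig [-102.9    0.3  226.6] tip jig [-103.1    0.3  201.6] yaw 2.957 tool z [-0.007  0.001 -1.   ] F [ 0.2 -0.1 -0.2] w -0.0002 q [-0.45  0.05 -0.31  1.22 -0.   -0.26]
0.92 [ 6.  -1.1] [185.4  49.2] 88.9 [[-20.0, -93.0], [29.0, -94.0], [32.0, 91.0], [-17.0, 92.0]]
0.74 [-232.8  286.7] [182.2  59.6] 79.3 [[-279.0, 203.0], [-220.0, 192.0], [-187.0, 371.0], [-245.0, 382.0]]
0.68 [ -39.2 -416.3] [253.9  77.3] 71.2 [[-117.0, -524.0], [-44.0, -549.0], [38.0, -309.0], [-35.0, -284.0]]
[268.24  237.132  25.48   24.318]
red centroid 276.5 227.1
0 [[268.9 226.8]]
0.08 [[269.9 228.6]]
0.16 [[270.9 230.5]]
0.24 [[271.8 232.5]]
meter 0.69 [ 25. 194.]
reel 0.6 [ -90. -205.]
```

View pics/v13.png

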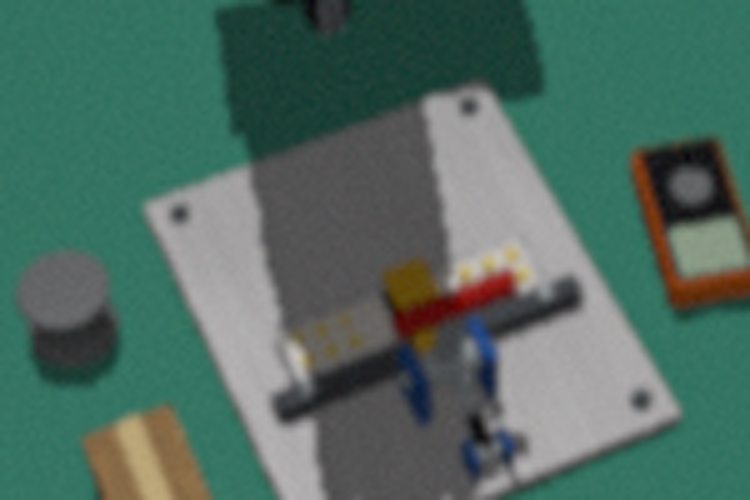

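The picture shows the red grip centred at crop (457,303), which is pixel (271,230.6). That matches 0.16 rad, so the foot bears on the bar. The bar lies along the rail, about 1 mm off centre, and the bystanders are in place.

```bash
python3 -c "
from h import *;print(job.hand_in())"
```

```text
the job is handed in; nothing more can be done
None
```

The job is handed in: the bar lies along the rail, centred to about 1 mm, and the hold-down arm has snapped down on it (grip position matches 0.16 rad). The robot is clear and the bystanders are undisturbed. My first two pulls on the grip failed, pressing the fingers on it with up to about 37 N, so I closed the arm by pushing its blade.

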